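Run the chip carriage home under the lens with its star handle

ROBOT

A 6-joint arm with a two-finger parallel gripper is mounted at the origin on the work surface. World frame = base frame: x ahead of the robot, y to its left, z up, the work surface at z = 0. Lengths are in m, angles in rad, forces in N, time in s.
With the tool pointing down it reaches from about 0.425 to 1.125 m from the base axis. Payload 14.9 kg.
Tool frame: the origin (TCP) lies midway between the tips of the shut fingers; the grasp point (between the pads) lies 19 mm behind it; y points along the fingers, z is the direction in which the jaws open and shut, and the axes are right-handed (so a half turn about y gives the same grasp; the last joint's range is limited). The gripper opens to 91 mm and grips with 3 to 60 N. Pads are 32 mm wide; open, the fingers measure 118 mm over their backs; the gripper's body (76 mm by 178 mm) begins 60 mm behind the grasp point.
Start: joints at [1.089, 0.379, 1.734, -0, 1.028, -0.033], TCP at [0.304, 0.631, 0.214] pointing down, gripper open.
Joint ranges: [-2.77, 2.77], [-0.74, 2.19], [0, 2.66], [-1.06, 4.2], [0.31, 2.87], [-3.08, 3.08]. Speed limits (rad/s): [1.89, 1.89, 2.39, 3.14, 3.14, 3.14].

INTERFACE

Orientations are given as a unit quaternion [x, y, z, w].
In Python, from workcell import manip, capture, boxes_of gives the robot as it stands. The module is installed in compiled form; this text tells all that it offers.
- The arm moves only by the tool servo_tool, never from a script. Its argument "targets" is a list of rows, each a list of 2 entries, a list of its own where there are three numbers: the shift along the tool's x, y, z in m, then the turn, a rotation vector about the tool's x, y, z in rad. In form: [[[x, y, z], [wx, wy, wz]], ...]. A call has 1 to 20 rows; each row shifts and turns the commanded pose from where the row before left it, along the tool's axes as they then stand; what a row does not reach is not made up. A row lasts 1/8 s, in which the tool goes at most 62.5 mm and 10.7 degrees, less where a joint would pass 70% of its speed; a pose out of reach is approached as far as the arm can. A call is refused whole if a number of a shift passes 0.0625 or a number of a turn 0.188, either way. A call with a gripper value outside its range is refused whole. "claw" is the opening, from 0 (shut) to 1 (fully open), set as the call begins (left out, the last holds). The fingers move at their own pace and stop on an object; "grip_force" is the grip in N (left out, the last holds). Time passes only in rows, so rows that do not move let the fingers close. It gives the time, the measured TCP pose, the force and the opening at its end, in the units of the state.
- manip.read_state(): the state, without advancing time (a new reading comes with each control period).
- capture(name): name is "scene" or "top"; returns a dict with "image" (384x512x3 uint8, blue, green, red), "vfov" (degrees; the focal length in pixels is half the picture's height over the tangent of half this angle, whatever the lens; pixels are square), "cx", "cy" (the principal point, pixels), "rvec" (rotation vector, rad) and "tvec" (3), from world to camera coordinates, as OpenCV has them. Camera axes: x right, y down, z forward; pixel columns grow to the right and rows downward; lengths in m; the calibration is good to about 2 mm. A picture is of the moment at which its call begins. There is no depth.
- manip.finish_job(): hands the job in, once; it reports no verdict.
Trained networks look in a picture, given as the dict that the camera call returned (one of the last four; its "shot" number tells which), for a name from the list of things; names that differ only in an ending like _2 or _b are one class to them, and where a whole thing is asked for, a point or a joint stands for the part that bears it (a point fixed in the world has none). Each returns a list of dicts, best first, with "conf" (0 to 1); they miss things now and then, are a little off and sometimes report something else, mostly with a low value. They report only what shows in the picture. A call takes as long as a camera call.
- boxes_of(target, picture): "point" ([column, row] in pixels, amid what is visible of it).
The state is a dict: "t": time; "joint_positions": joint angles; "joint_vel": joint speeds; "effort": joint torques, N m; "eef_pos": TCP position; "tcp_rot": TCP orientation; "ft_force": force on the tool from outside, world axes, zero at the start; "ft_torque": the same for the moment, N m; "grip_width": opening from 0.0 (shut) to 1.0 (fully open).
Only numpy, scipy, OpenCV 4.12 (cv2) and the standard library are available. Lean on these libraries where they do the work, as an engineer would, in place of code of your own. Each camera call takes 0.05 s, during which the arm holds its last target.

TASK

On the optical table, turn the red-knobbed star handle of the chip stage counter-clockwise (seen from above), pushing one spoke after another on its open side, until the carriage with the gold-pinned chip is driven fully home to its stop at the lens. Move the carriage only by the handle, without touching the carriage or its chip, and leave the mirror stage with the black-knobbed handle as it is set. Finish clear of everything.

Things in the scene. Friction and masses are not known exactly. Their poses are not given: they have to be found in the camera images.
- chip_stage: Fixed stage with gold chip, lens and RED-knobbed star handle. Origin on the table under the hub axis; x away from robot, y to the lens end. Spokes: four level 12 mm bars, centred 75 mm up, from the 44 mm hub to 24 mm balls 80 mm out. At x over 30 mm they run under a deck (top 107 mm high, y +-120 mm); nearer they are open from above, only a 41 mm high gear cover (x over 0, y +-30 mm) below.
- chip_capstan (a joint): Turn of the red-knobbed handle, rad, growing counter-clockwise from above. At 0 a spoke lies along the stage's x, others every 90 degrees; at q all have turned by q. Starts at 0 to 1.0; a firm stop ends it at 3.2, carriage home. Turning drives the carriage 24 mm per rad to the lens, takes 0.22 N m (4 N on a spoke 55 mm out); it stays where left. Hub top 95 mm high, boss below it 56 mm across.
- chip_carriage: Carriage on that stage's deck: grey plate 70 x 50 x 12 mm, aluminium block and gold-pinned green chip on it, 37 mm high in all. Origin centre of its underside, 110 mm above the table, at x = 100 mm in the stage frame; y there goes from -42 mm (handle at 0) to +35 mm (home, 2 mm off the aluminium stop). Beside it, at y 54 to 115 mm, x 62 to 138 mm, the lens and its holder, 217 mm high.
- mirror_carriage: Carriage of the other stage (BLACK-knobbed handle, no lens), which is built alike and stands 340 mm or more to the side: aluminium plate 70 x 50 x 12 mm with an upright mirror holder, 62 mm high in all. Origin centre of its underside, 110 mm above the table, its slide line 100 mm beyond its handle's hub. To be left where it is.

How it is judged:
At the end, for the whole second after the job is handed in: The chip stage's star handle stands within 0.25 rad (14 degrees) of its end stop, that is the chip carriage within 6 mm of fully home, and is at rest (value of joint chip_capstan above 2.95 rad and velocity of joint chip_capstan between -0.05 and 0.05 rad/s); the robot touches nothing.
It fails at once if the robot touches the chip carriage or its chip (contact force between any of the fingers, the arm and chip_carriage above 0.5 N).
It fails at once if the mirror carriage is moved by more than 10 mm (distance of mirror_carriage from where it was at the start of the episode above 0.01 m).
It also fails if it takes over 48 s, if anything falls off the work surface, if the arm or the gripper's body presses on something with over 40 N, if the wrist force passes 120 N, or if a joint passes its speed limit or range.

## Working session

There is one attempt and no reset: what is moved stays moved. The work goes in short steps, Python scripts to look and compute and a tool call to move; the robot and the scene stay as the last step left them, time stands still between calls to the robot, and variables do not carry over. Pictures are saved under pics/ and viewed, and the job is handed in when it is done.

Besides the shell and the picture viewer there is one more tool, called after "Request:" in YAML: its name, and indented under it one key for each argument. servo_tool: Moves the arm, as the interface text tells. Its arguments: {"type":"object","properties":{"targets":{"type":"array","items":{"type":"array"}},"claw":{"type":"number"},"grip_force":{"type":"number"}},"required":["targets"]}

```bash
mkdir -p pics; cat > h.py <<'E'
import numpy as np, cv2
from workcell import manip, capture, boxes_of
def K(c):
    h=c["image"].shape[0]; f=h/2/np.tan(np.radians(c["vfov"])/2)
    return np.array([[f,0,c["cx"]],[0,f,c["cy"]],[0,0,1.]])
def proj(c,P):
    return cv2.projectPoints(np.array(P,float).reshape(-1,3),np.array(c["rvec"],float),np.array(c["tvec"],float),K(c),None)[0].reshape(-1,2)
def back(c,px,z):
    R=cv2.Rodrigues(np.array(c["rvec"],float))[0]; t=np.array(c["tvec"],float)
    o=-R.T@t; d=R.T@np.linalg.inv(K(c))@np.array([px[0],px[1],1.])
    return o+d*(z-o[2])/d[2]
E
python3 - <<'E'
from h import *
s=manip.read_state()
print({k:np.round(v,3) for k,v in s.items()})
for n in ("scene","top"):
    c=capture(n); cv2.imwrite(f"pics/{n}1.png",cv2.resize(c["image"],None,fx=1.5,fy=1.5,interpolation=cv2.INTER_CUBIC))
    print(n,c["vfov"],c["rvec"],c["tvec"])
    for t in ("chip_stage","chip_capstan","chip_carriage","mirror_carriage"):
        print(t,[(np.round(b["point"],1),round(b["conf"],2)) for b in boxes_of(t,c)][:3])
E
```

```text
{'t': np.float64(0.0), 'joint_positions': array([ 1.089,  0.379,  1.735,  0.   ,  1.028, -0.033]), 'joint_vel': array([-0.   , -0.001, -0.   , -0.001,  0.   ,  0.001]), 'effort': array([-5.0000e-03, -7.6377e+01, -4.3436e+01,  6.5000e-02,  4.3000e-02,
       -0.0000e+00]), 'eef_pos': array([0.304, 0.63 , 0.213]), 'tcp_rot': array([ 0.69 , -0.157,  0.157, -0.689]), 'ft_force': array([-0.371, -0.146,  0.319]), 'ft_torque': array([ 0.07 , -0.046,  0.027]), 'grip_width': np.float64(0.998)}
scene 56.505459894384074 [ 1.26410697  2.50924256 -0.68256096] [ 0.36471239 -0.34673876  1.03892524]
chip_stage [(array([362.3, 300. ]), 0.73)]
chip_capstan [(array([372. , 257.6]), 0.76)]
chip_carriage [(array([326.9, 292.5]), 0.85)]
mirror_carriage [(array([152.1, 150.6]), 0.65)]
top 55.20977268625723 [ 2.20216063 -2.20246001  0.02530406] [-2.52510382e-04  5.83681120e-01  8.75092980e-01]
chip_stage [(array([156.7, 164.7]), 0.85)]
chip_capstan [(array([161.3, 190.8]), 0.64)]
chip_carriage [(array([167.8, 140.5]), 0.66)]
mirror_carriage [(array([371. , 152.1]), 0.98), (array([161.2, 189.6]), 0.48)]
```

View pics/top1.png

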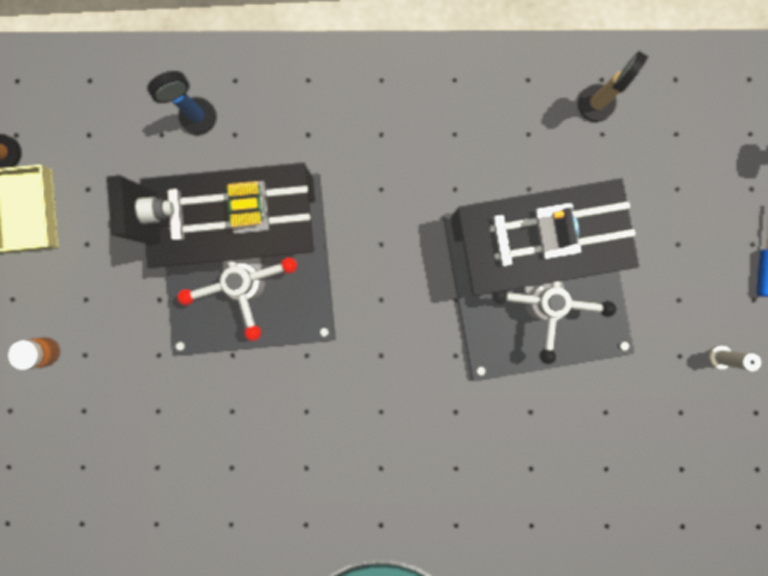

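View pics/scene1.png

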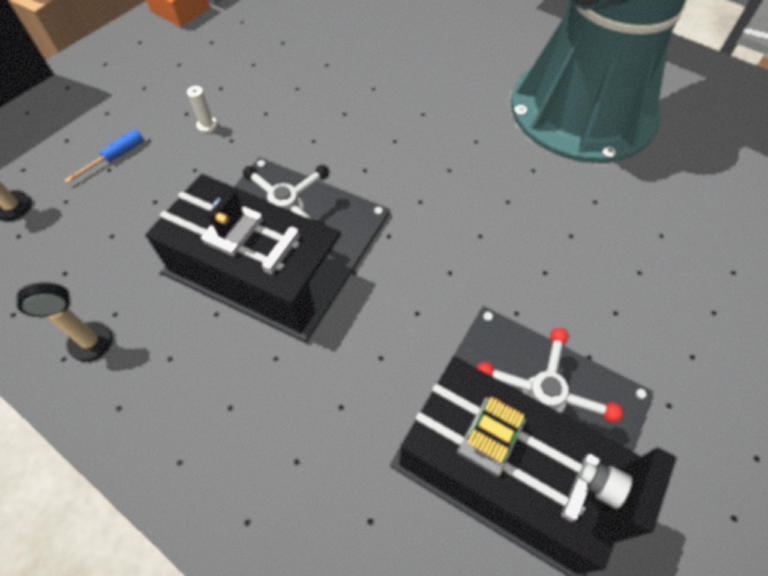

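Top view: the red handle's hub is at about (239,281), with balls at (290,265), (184,296) and (252,332); the fourth is under the deck. The gold chip is at (245,205), with the lens on the left, so stage +y points left. Next I'll fit the pose using both views.

```bash
cat > fit.py <<'E'
from h import *
from scipy.optimize import least_squares
def reds(c):
    hsv=cv2.cvtColor(c["image"],cv2.COLOR_BGR2HSV)
    m=(((hsv[...,0]<6)|(hsv[...,0]>174))&(hsv[...,1]>170)&(hsv[...,2]>90)).astype(np.uint8)
    n,l,st,ce=cv2.connectedComponentsWithStats(m)
    return [(ce[i],st[i,4]) for i in range(1,n) if st[i,4]>12]
def T(p,P):
    c,s=np.cos(p[2]),np.sin(p[2]); P=np.array(P,float).reshape(-1,3)
    return np.c_[p[0]+c*P[:,0]-s*P[:,1],p[1]+s*P[:,0]+c*P[:,1],P[:,2]]
def balls(q): return [[.08*np.cos(q+k*np.pi/2),.08*np.sin(q+k*np.pi/2),.075] for k in range(4)]
E
python3 - <<'E'
from fit import *
C={n:capture(n) for n in("top","scene")}
for n,c in C.items():
    print(n,[(np.round(a,1),s) for a,s in reds(c)])
c=C["top"]
for a,s in reds(c): print(np.round(back(c,a,.075),4))
print("hub",back(c,(239/1.5,281/1.5),.095))
b=boxes_of("chip_carriage",c)[0]["point"]; print("carr",back(c,b,.14))
# plate/deck corners: deck top z .107 corners in top (scaled): near edge right (313,243?) far right (305,164) far-left(142,180)
for p in [(305,164),(313,250),(142,180),(150,268)]: print(p,np.round(back(c,(p[0]/1.5,p[1]/1.5),.107),4))
E
```

```text
top [(array([192.3, 176.3]), np.int32(74)), (array([122.8, 197.9]), np.int32(69)), (array([168.2, 221.8]), np.int32(72))]
scene [(array([372.7, 223.1]), np.int32(58)), (array([323.3, 245. ]), np.int32(50)), (array([408.5, 274.7]), np.int32(99))]
[0.6115 0.1351 0.075 ]
[0.5633 0.2902 0.075 ]
[0.5101 0.1885 0.075 ]
hub [0.58608549 0.20350257 0.095     ]
carr [0.68833094 0.17720657 0.14      ]
(305, 164) [0.754  0.1066 0.107 ]
(313, 250) [0.63   0.0946 0.107 ]
(142, 180) [0.7312 0.3414 0.107 ]
(150, 268) [0.6043 0.3282 0.107 ]
```

```bash
python3 - <<'E'
from fit import *
c=capture("top"); i=c["image"][90:250,60:230]
cv2.imwrite("pics/crop.png",cv2.resize(i,None,fx=3.5,fy=3.5,interpolation=cv2.INTER_CUBIC))
E
```

```text
(no output)
```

View pics/crop.png

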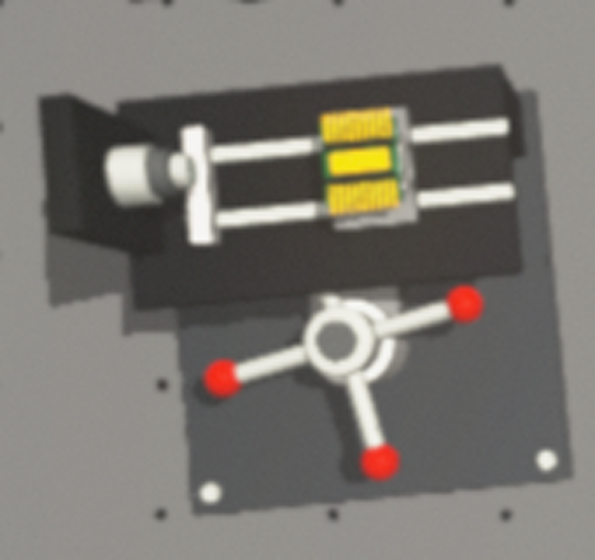

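```bash
python3 - <<'E'
from fit import *
from scipy.spatial.transform import Rotation as Rn
C={n:capture(n) for n in("top","scene")}
obs=[]
p0=[.5874,.2127,.097,.203]
def allballs(p): return T(p,balls(p[3]))
for n,c in C.items():
    for a,s in reds(c):
        d=np.linalg.norm(proj(c,allballs(p0))-a,axis=1); k=d.argmin(); print(n,k,round(d[k],1)); 
        if n=="scene" and s<55: continue
        obs.append((n,k,a))
f=lambda v:np.concatenate([proj(C[n],T([v[0],v[1],0],balls(v[2])))[k]-a for n,k,a in obs])
r=least_squares(f,[p0[0],p0[1],p0[2]+p0[3]]); print(r.x.round(4),f(r.x).round(1))
s=manip.read_state(); R=Rn.from_quat(s["tcp_rot"]); print(R.as_matrix().round(3))
th=.097
ps=[r.x[0],r.x[1],th]
c=C["top"]; im=c["image"].copy()
# overlay deck edges
for P in [[[.03,-.12,.107],[.03,.12,.107]],[[.03,-.12,.107],[.17,-.12,.107]],[[0.075,-.042+.024*.2,.110],[.13,-.042+.024*.2,.11]],[[-.08,0,.075],[.08,0,.075]]]:
    a,b=proj(c,T(ps,P)); cv2.line(im,tuple(int(v) for v in a.round()),tuple(int(v) for v in b.round()),(0,255,0),1)
cv2.imwrite("pics/ov.png",cv2.resize(im[80:260,30:240],None,fx=3.5,fy=3.2))
E
```

```text
top 3 0.6
top 1 0.6
top 2 0.6
scene 2 1.4
scene 3 2.6
scene 1 0.9
[0.5864 0.213  0.3012] [-0.6  0.6  0.5  0.4 -0.4 -0.  -0.3  1.  -0.5 -0.3]
[[ 0.901  0.     0.434]
 [-0.434 -0.     0.901]
 [ 0.    -1.    -0.   ]]
```

View pics/ov.png

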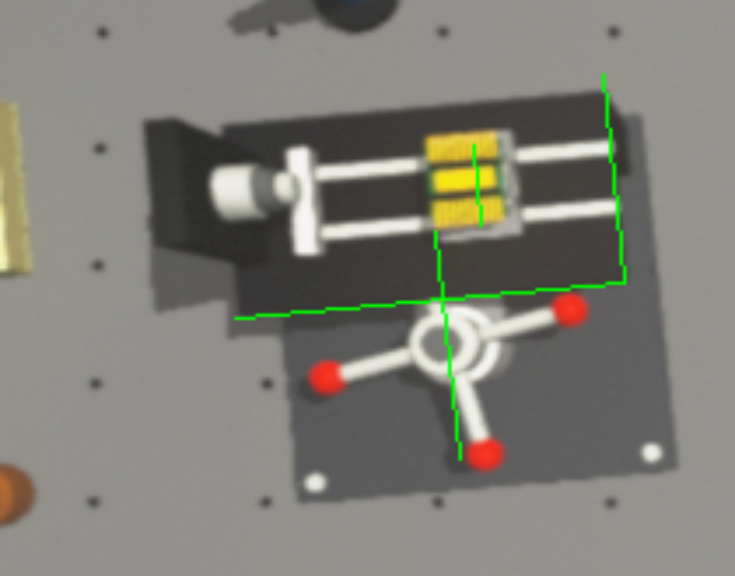

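Both views agree: hub at (0.586, 0.213), stage yaw 0.097 and q ≈ 0.20. Plan with shut fingers:
1. Push the near spoke from 192° to about 288°.
2. Lift, then push the following spoke to the stop.

First I'll turn the tool in line with the stage and move above the start.

Request:
servo_tool:
  targets:
    - [[0,0,0],[0,-0.182,0]]
    - [[0,0,0],[0,-0.182,0]]
    - [[0,0,0],[0,-0.182,0]]
    - [[0.0186,0,-0.0424],[0,0,0]]
    - [[0.0186,0,-0.0424],[0,0,0]]
    - [[0.0186,0,-0.0424],[0,0,0]]
    - [[0.0186,0,-0.0424],[0,0,0]]
    - [[0.0186,0,-0.0424],[0,0,0]]
    - [[0.0186,0,-0.0424],[0,0,0]]
    - [[0.0186,0,-0.0424],[0,0,0]]
    - [[0.0186,0,-0.0424],[0,0,0]]
    - [[0.0186,0,-0.0424],[0,0,0]]
    - [[0.0186,0,-0.0424],[0,0,0]]
    - [[0,0,0],[0,0,0]]
  claw: 0

```text
t: 2.55
eef_pos: [0.5312, 0.2247, 0.2141]
tcp_rot: [0.706, 0.033, -0.033, -0.706]
ft_force: [1.2, 0.7, -1.1]
grip_width: 0.002
```

```bash
cat > st.py <<'E'
from h import *
from scipy.spatial.transform import Rotation as Rn
s=manip.read_state(); d=np.array(s["eef_pos"])-[.5864,.213,0]; th=.097
c_,s_=np.cos(th),np.sin(th)
print("t",round(float(s["t"]),2),"stage mm",np.round(1000*np.array([c_*d[0]+s_*d[1],-s_*d[0]+c_*d[1],d[2]]),1),"F",np.round(s["ft_force"],1),"grip",round(float(s["grip_width"]),2))
R=Rn.from_quat(s["tcp_rot"]).as_matrix(); print("yaw-th",round(float(np.arctan2(R[1,0],R[0,0])-th),4),"tooly",R[:,1].round(3))
E
python3 st.py
python3 - <<'E'
from h import *
c=capture("top"); cv2.imwrite("pics/t2.png",cv2.resize(c["image"][80:280,30:270],None,fx=3,fy=3))
E
```

```text
t 2.55 stage mm [-53.8  17.  214.1] F [ 1.2  0.7 -1.1] grip 0.0
yaw-th -0.0027 tooly [ 0. -0. -1.]
```

View pics/t2.png

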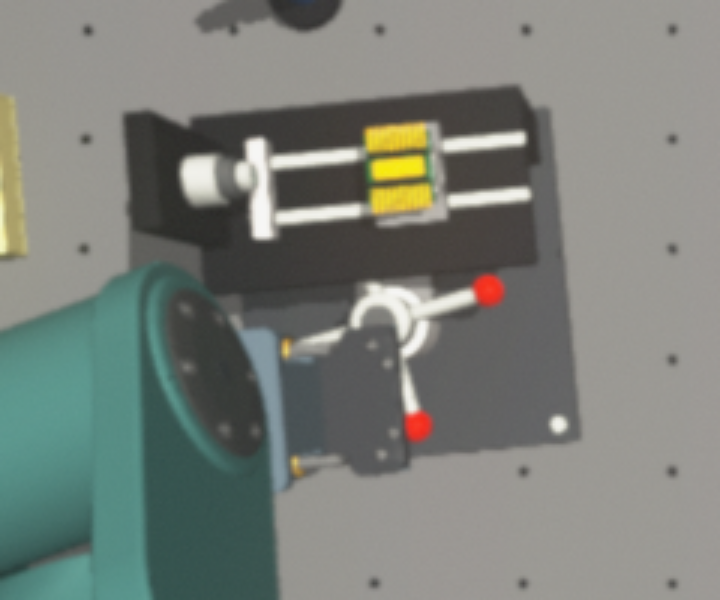

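Request:
servo_tool:
  targets:
    - [[0,0.038,0.002],[0,0,0]]
    - [[0,0.038,0],[0,0,0]]
    - [[0,0.038,0],[0,0,0]]
    - [[0,0.038,0],[0,0,0]]
    - [[0,0,0],[0,0,0]]

```text
t: 3.22
eef_pos: [0.5277, 0.229, 0.0599]
tcp_rot: [0.707, 0.033, -0.036, -0.706]
ft_force: [-0.6, 0.6, 0.2]
grip_width: 0.006
```

```bash
python3 st.py; cat > path.py <<'E'
import numpy as np,sys
def P(phi,r=50):
    a=np.radians(phi); e=np.array([np.cos(a),np.sin(a)]); t=np.array([-e[1],e[0]])
    return r*e-(6+16*abs(t[0])+13.5*abs(t[1]))*t
if __name__=="__main__":
    a,b,n=map(float,sys.argv[1:4]); ph=np.linspace(a,b,int(n)+1); prev=np.array([float(sys.argv[4]),float(sys.argv[5])])
    for f in ph:
        p=P(f); print(round(f,1),p.round(1),"d",(p-prev).round(1)); prev=p
E
python3 path.py 192 288 16 -54 19
```

```text
t 3.23 stage mm [-56.9  21.6  59.9] F [-0.6  0.6  0.2] grip 0.01
yaw-th 0.0012 tooly [-0.004 -0.002 -1.   ]
192.0 [-53.6  11.6] d [ 0.4 -7.4]
198.0 [-54.9   7.2] d [-1.3 -4.5]
204.0 [-55.8   2.4] d [-0.9 -4.8]
210.0 [-56.1  -2.8] d [-0.4 -5.1]
216.0 [-55.9  -8.1] d [ 0.2 -5.3]
222.0 [-55.  -13.6] d [ 0.9 -5.5]
228.0 [-53.5 -19.1] d [ 1.6 -5.6]
234.0 [-51.1 -24.7] d [ 2.3 -5.5]
240.0 [-48. -30.] d [ 3.1 -5.3]
246.0 [-44.2 -35.1] d [ 3.9 -5.1]
252.0 [-39.6 -39.7] d [ 4.6 -4.6]
258.0 [-34.3 -43.8] d [ 5.3 -4.1]
264.0 [-28.4 -47.3] d [ 5.9 -3.5]
270.0 [-22. -50.] d [ 6.4 -2.7]
276.0 [-18.  -52.2] d [ 4.  -2.2]
282.0 [-13.5 -54. ] d [ 4.4 -1.8]
288.0 [ -8.7 -55.4] d [ 4.8 -1.4]
```

Request:
servo_tool:
  targets:
    - [[0.0015,0,-0.005],[0,0,0]]
    - [[0.0015,0,-0.005],[0,0,0]]
    - [[-0.0013,0,-0.0045],[0,0,0]]
    - [[-0.0009,0,-0.0048],[0,0,0]]
    - [[-0.0004,0,-0.0051],[0,0,0]]
    - [[0.0002,0,-0.0053],[0,0,0]]
    - [[0.0009,0,-0.0055],[0,0,0]]
    - [[0.0016,0,-0.0056],[0,0,0]]
    - [[0.0023,0,-0.0055],[0,0,0]]
    - [[0.0031,0,-0.0053],[0,0,0]]

```text
t: 4.47
eef_pos: [0.5433, 0.1782, 0.0626]
tcp_rot: [-0.706, -0.034, 0.034, 0.707]
ft_force: [-3.2, 5.4, 0.2]
grip_width: 0.005
```

```bash
python3 st.py
python3 - <<'E'
from h import *
for n in("top","scene"):
    c=capture(n); cv2.imwrite(f"pics/{n}3.png",cv2.resize(c["image"],None,fx=1.5,fy=1.5))
    print(n,[(np.round(b["point"],1),round(b["conf"],2)) for b in boxes_of("chip_carriage",c)][:2])
E
```

```text
t 4.47 stage mm [-46.3 -30.4  62.6] F [-3.2  5.4  0.2] grip 0.01
yaw-th -0.0002 tooly [ 0.     0.001 -1.   ]
top [(array([154.2, 139.9]), 0.81)]
scene [(array([337.7, 298.7]), 0.95)]
```

View pics/scene3.png

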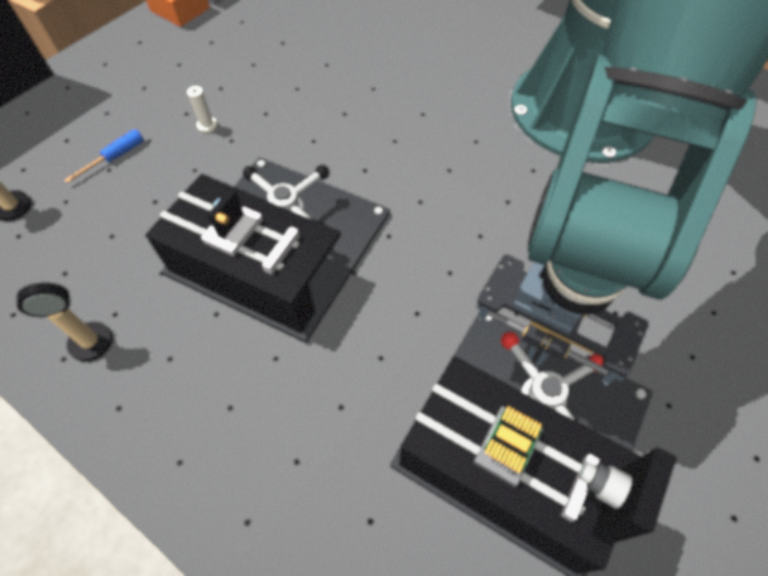

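View pics/top3.png

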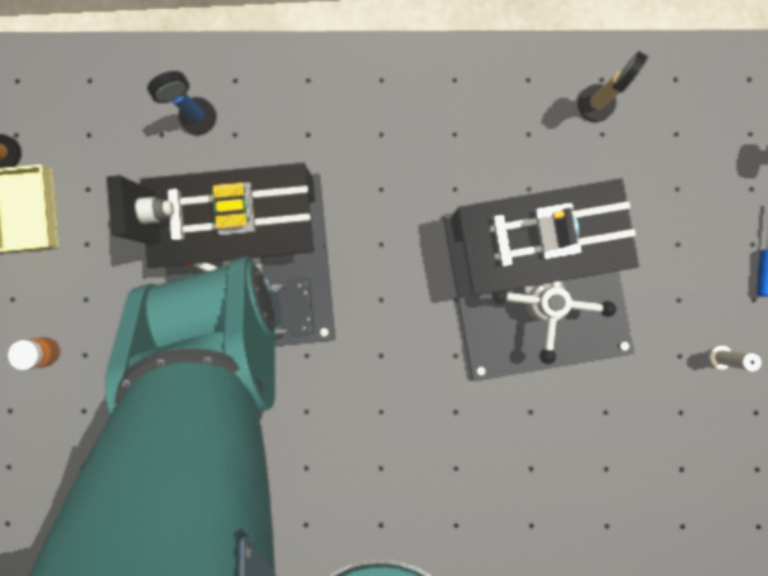

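The pictures show the carriage moving toward the lens: chip at (230,205) in the top view, from (245,205). Push force is about 6 N. I'll continue the arc.

Request:
servo_tool:
  targets:
    - [[0.0035,0,-0.005],[0,0,0]]
    - [[0.0044,0,-0.0046],[0,0,0]]
    - [[0.0053,0,-0.0041],[0,0,0]]
    - [[0.0059,0,-0.0035],[0,0,0]]
    - [[0.0064,0,-0.0027],[0,0,0]]
    - [[0.004,0,-0.0022],[0,0,0]]
    - [[0.0044,0,-0.0018],[0,0,0]]
    - [[0.0048,0,-0.0014],[0,0,0]]
    - [[0,0,0],[0,0,0]]

```text
t: 5.8
eef_pos: [0.5837, 0.1565, 0.0617]
tcp_rot: [0.706, 0.034, -0.035, -0.706]
ft_force: [-3.2, 0.3, -0.5]
grip_width: 0.009
```

```bash
python3 st.py
python3 - <<'E'
from fit import *
for n in("top","scene"):
    c=capture(n)
    if n=="scene": cv2.imwrite(f"pics/{n}4.png",cv2.resize(c["image"][130:384,220:512],None,fx=2.4,fy=2.3))
    print(n,[(np.round(a,1),s) for a,s in reds(c)])
    for b in boxes_of("chip_carriage",c)[:1]:
        d=back(c,b["point"],.14)-[.5864,.213,0]; print(b["point"],"stage y",-.0968*d[0]+.9953*d[1])
E
```

```text
t 5.8 stage mm [ -8.2 -55.9  61.7] F [-3.2  0.3 -0.5] grip 0.01
yaw-th 0.0003 tooly [-0.001 -0.    -1.   ]
top []
[146.8, 139.7] stage y -0.004051416470562488
scene [(array([369.4, 223.4]), np.int32(24)), (array([409.1, 271.2]), np.int32(95))]
[347.5, 303.3] stage y -0.0015575293688091362
```

View pics/scene4.png

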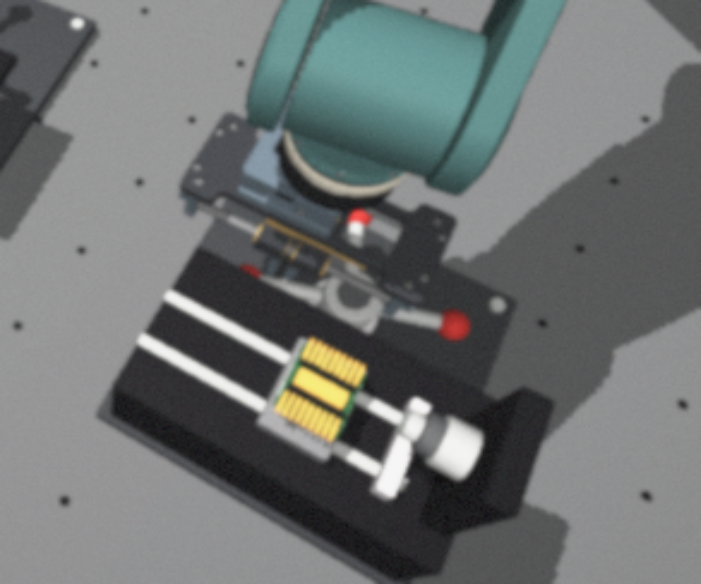

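The chip is now about 39 mm along (q ≈ 1.85), with the arc tracked as planned. Next I'll back off, lift over, and come down behind the next spoke, at about 197°.

Request:
servo_tool:
  targets:
    - [[-0.007,0,-0.001],[0,0,0]]
    - [[0,-0.035,0],[0,0,0]]
    - [[0,-0.035,0],[0,0,0]]
    - [[-0.013,0,0.026],[0,0,0]]
    - [[-0.014,0,0.026],[0,0,0]]
    - [[-0.014,0,0.026],[0,0,0]]
    - [[0,0,0],[0,0,0]]
    - [[0,0,0],[0,0,0]]

```text
t: 7.0
eef_pos: [0.5294, 0.2286, 0.1322]
tcp_rot: [-0.706, -0.035, 0.034, 0.706]
ft_force: [0.3, 0.1, 0.3]
grip_width: 0.003
```

```bash
python3 st.py
python3 - <<'E'
from fit import *
for n in("top","scene"):
    c=capture(n)
    print(n,[(np.round(a,1),s) for a,s in reds(c)])
    for q in (1.8,1.87,1.94): print(q,proj(c,T([.5864,.213,.097],balls(q))).round(1).tolist())
E
```

```text
t 7.0 stage mm [-55.2  21.  132.2] F [0.3 0.1 0.3] grip 0.0
yaw-th 0.0005 tooly [ 0.001  0.    -1.   ]
top [(array([191.3, 173.5]), np.int32(67))]
1.8 [[123.5, 199.0], [168.7, 221.6], [191.4, 176.0], [146.3, 153.7]]
1.87 [[124.3, 201.4], [171.0, 220.7], [190.5, 173.7], [143.9, 154.6]]
1.94 [[125.3, 203.6], [173.3, 219.6], [189.5, 171.4], [141.7, 155.6]]
scene [(array([368.7, 222.2]), np.int32(54)), (array([324., 247.]), np.int32(14)), (array([409.2, 271.2]), np.int32(99))]
1.8 [[408.2, 273.5], [371.4, 223.8], [322.9, 248.3], [357.3, 302.2]]
1.87 [[408.4, 270.6], [368.6, 223.1], [322.3, 250.9], [360.5, 303.1]]
1.94 [[408.4, 267.8], [365.7, 222.5], [322.0, 253.7], [363.7, 303.7]]
```

Request:
servo_tool:
  targets:
    - [[0,0.035,0],[0,0,0]]
    - [[0,0.035,0],[0,0,0]]
    - [[0,0,0],[0,0,0]]

```text
t: 7.48
eef_pos: [0.5278, 0.2276, 0.06]
tcp_rot: [0.707, 0.033, -0.035, -0.706]
ft_force: [0.3, -0.1, 0.7]
grip_width: 0.007
```

```bash
python3 st.py; python3 path.py 198 276 13 -55 21
```

```text
t 7.47 stage mm [-56.9  20.2  60. ] F [ 0.3 -0.1  0.7] grip 0.01
yaw-th -0.0006 tooly [-0.004 -0.002 -1.   ]
198.0 [-54.9   7.2] d [  0.1 -13.8]
204.0 [-55.8   2.4] d [-0.9 -4.8]
210.0 [-56.1  -2.8] d [-0.4 -5.1]
216.0 [-55.9  -8.1] d [ 0.2 -5.3]
222.0 [-55.  -13.6] d [ 0.9 -5.5]
228.0 [-53.5 -19.1] d [ 1.6 -5.6]
234.0 [-51.1 -24.7] d [ 2.3 -5.5]
240.0 [-48. -30.] d [ 3.1 -5.3]
246.0 [-44.2 -35.1] d [ 3.9 -5.1]
252.0 [-39.6 -39.7] d [ 4.6 -4.6]
258.0 [-34.3 -43.8] d [ 5.3 -4.1]
264.0 [-28.4 -47.3] d [ 5.9 -3.5]
270.0 [-22. -50.] d [ 6.4 -2.7]
276.0 [-18.  -52.2] d [ 4.  -2.2]
```

Request:
servo_tool:
  targets:
    - [[0.001,0,-0.0045],[0,0,0]]
    - [[0,0,-0.0045],[0,0,0]]
    - [[0,0,-0.0045],[0,0,0]]
    - [[-0.0009,0,-0.0048],[0,0,0]]
    - [[-0.0004,0,-0.0051],[0,0,0]]
    - [[0.0002,0,-0.0053],[0,0,0]]
    - [[0.0009,0,-0.0055],[0,0,0]]
    - [[0.0016,0,-0.0056],[0,0,0]]
    - [[0.0023,0,-0.0055],[0,0,0]]
    - [[0.0031,0,-0.0053],[0,0,0]]
    - [[0.0039,0,-0.0051],[0,0,0]]
    - [[0.0046,0,-0.0046],[0,0,0]]
    - [[0.0053,0,-0.0041],[0,0,0]]
    - [[0.0059,0,-0.0035],[0,0,0]]
    - [[0,0,0],[0,0,0]]

```text
t: 9.35
eef_pos: [0.5627, 0.1635, 0.0618]
tcp_rot: [0.706, 0.034, -0.035, -0.706]
ft_force: [-1.4, -0.1, -0.8]
grip_width: 0.008
```

```bash
python3 st.py
```

```text
t 9.35 stage mm [-28.4 -47.   61.8] F [-1.4 -0.1 -0.8] grip 0.01
yaw-th -0.0 tooly [-0.001 -0.    -1.   ]
```

Spoke at about 264°; the stop is expected at about 273°. I'll approach in small steps, watching the force.

Request:
servo_tool:
  targets:
    - [[0.0032,0,-0.0014],[0,0,0]]
    - [[0.0032,0,-0.0013],[0,0,0]]
    - [[0,0,0],[0,0,0]]

```text
t: 9.72
eef_pos: [0.5695, 0.1618, 0.0619]
tcp_rot: [0.706, 0.034, -0.034, -0.706]
ft_force: [-2.1, 2.0, -0.5]
grip_width: 0.008
```

Request:
servo_tool:
  targets:
    - [[0.0015,0,-0.0005],[0,0,0]]
    - [[0.0015,0,-0.0005],[0,0,0]]
    - [[0,0,0],[0,0,0]]

```text
t: 10.1
eef_pos: [0.5716, 0.1611, 0.0617]
tcp_rot: [0.706, 0.034, -0.035, -0.706]
ft_force: [-8.4, 3.1, 2.8]
grip_width: 0.003
```

```bash
python3 st.py
python3 - <<'E'
from fit import *
for n in("top","scene"):
    c=capture(n)
    print(n,[(np.round(a,1),s) for a,s in reds(c)])
    if n=="scene": cv2.imwrite(f"pics/{n}5.png",cv2.resize(c["image"][130:384,220:512],None,fx=2.4,fy=2.3))
    for q in (3,3.1,3.2): print(q,proj(c,T([.5864,.213,.097],balls(q))).round(1).tolist())
E
```

```text
t 10.1 stage mm [-19.8 -50.2  61.7] F [-8.4  3.1  2.8] grip 0.0
yaw-th 0.0003 tooly [-0.002 -0.    -1.   ]
top []
3 [[155.6, 223.4], [193.2, 189.1], [159.3, 151.8], [121.8, 185.9]]
3.1 [[159.1, 223.4], [193.2, 185.5], [155.8, 151.9], [121.7, 189.5]]
3.2 [[162.7, 223.0], [192.8, 182.0], [152.2, 152.2], [122.1, 193.1]]
scene [(array([378.5, 225.2]), np.int32(52)), (array([324.3, 242.4]), np.int32(80)), (array([407.4, 280.8]), np.int32(100))]
3 [[385.8, 230.3], [328.9, 235.7], [341.7, 294.1], [403.5, 287.6]]
3.1 [[382.1, 228.1], [326.8, 238.8], [345.6, 296.8], [405.3, 284.0]]
3.2 [[378.2, 226.2], [325.1, 242.1], [349.8, 299.2], [406.8, 280.3]]
```

View pics/scene5.png

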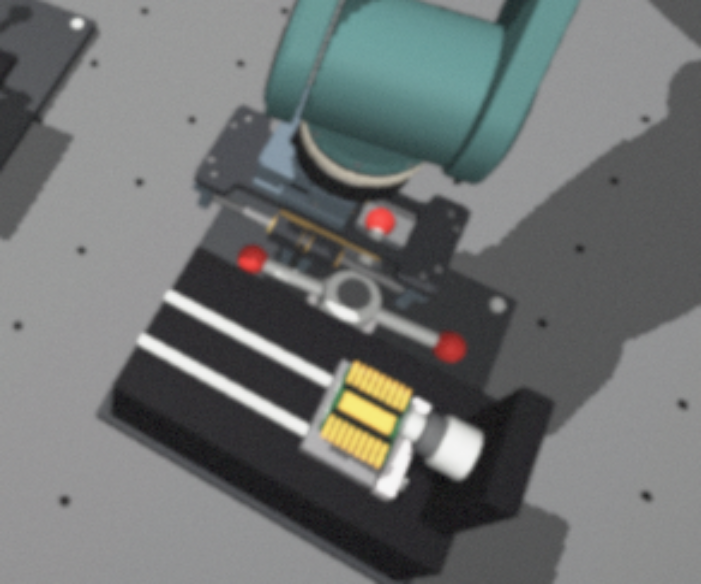

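The balls match q ≈ 3.2, the chip is against the stop and the force rose to about 9 N, so it is home. I'll back off, lift and withdraw.

Request:
servo_tool:
  targets:
    - [[-0.006,0,0.001],[0,0,0]]
    - [[-0.006,0,0],[0,0,0]]
    - [[0,-0.035,0],[0,0,0]]
    - [[0,-0.04,0],[0,0,0]]
    - [[0,-0.04,0],[0,0,0]]
    - [[0,-0.04,0],[0,0,0]]
    - [[-0.03,0,0.04],[0,0,0]]
    - [[-0.03,0,0.04],[0,0,0]]
    - [[-0.01,0,0.04],[0,0,0]]
    - [[0,0,0.04],[0,0,0]]
    - [[0,0,0.04],[0,0,0]]
    - [[0,0,0.04],[0,0,0]]
    - [[0,0,0.04],[0,0,0]]
    - [[0,0,0],[0,0,0]]
    - [[0,0,0],[0,0,0]]

```text
t: 12.08
eef_pos: [0.4636, 0.4323, 0.2168]
tcp_rot: [0.706, 0.034, -0.034, -0.706]
ft_force: [0.8, -0.8, -0.3]
grip_width: 0.008
```

```bash
python3 st.py
python3 - <<'E'
from fit import *
C={}
obs=[]
for n in("top","scene"):
    c=capture(n); C[n]=c
    cv2.imwrite(f"pics/{n}6.png",cv2.resize(c["image"],None,fx=1.5,fy=1.5))
    print([(np.round(b["point"],1),round(b["conf"],2)) for b in boxes_of("mirror_carriage",c)][:1])
    for a,s in reds(c):
        P=proj(c,T([.5864,.213,.097],balls(3.19))); k=np.linalg.norm(P-a,axis=1).argmin(); obs.append((n,k,a))
f=lambda v:np.concatenate([proj(C[n],T([.5864,.213,.097],balls(v[0])))[k]-a for n,k,a in obs])
r=least_squares(f,[3.1]); print(r.x,f(r.x).round(1))
E
```

```text
t 12.07 stage mm [-101.   230.2  216.8] F [ 0.8 -0.8 -0.3] grip 0.01
yaw-th 0.0005 tooly [-0. -0. -1.]
[(array([370.9, 152.4]), 0.71)]
[(array([154. , 152.7]), 0.8)]
[3.20478632] [-0.7  0.4  0.3  0.6 -0.3  0.1 -0.1  0.9  0.7  0.5 -0.4 -0.3]
```

View pics/top6.png

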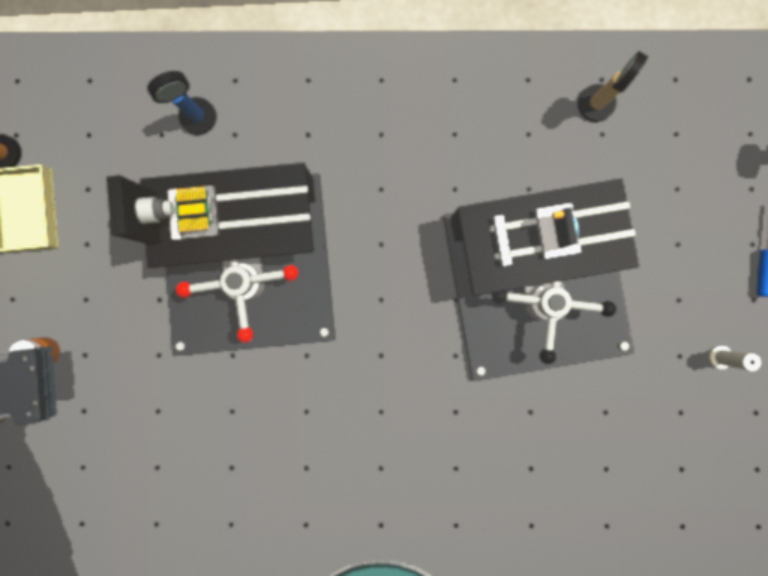

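The chip is at the stop (top view (192,209)), the handle fits q = 3.20, and the mirror stage is unchanged. I'll move a little further from the post at (25,352) before handing in.

Request:
servo_tool:
  targets:
    - [[-0.03,-0.02,0],[0,0,0]]
    - [[-0.03,-0.02,0],[0,0,0]]
    - [[0,0,0],[0,0,0]]
    - [[0,0,0],[0,0,0]]
    - [[0,0,0],[0,0,0]]

```text
t: 12.9
eef_pos: [0.4045, 0.4267, 0.2562]
tcp_rot: [0.706, 0.034, -0.034, -0.706]
ft_force: [-0.2, 0.3, 0.1]
grip_width: 0.003
```

```bash
python3 st.py; python3 -c "
from h import *
print(manip.finish_job())"
```

```text
t 12.9 stage mm [-160.3  230.3  256.2] F [-0.2  0.3  0.1] grip 0.0
yaw-th -0.0004 tooly [-0.001 -0.001 -1.   ]
the job is handed in; nothing more can be done
None
```

The chip carriage is home at its stop by the lens, and I handed the job in at 12.9 s. I turned the red-knobbed handle counter-clockwise with the shut fingers, pushing two spokes one after the other on the open side, from about 0.20 rad to its stop.

**Handle:** after I withdrew, the last fit using both cameras put it at 3.20 rad, with errors under 1 pixel. The force rose to about 9 N at the stop.

**Chip carriage:** it shows against the aluminium stop in both views. My path kept the gripper on the handle side of the carriage throughout. The forces I read between moves stayed below 10 N.

**Mirror stage:** the mirror carriage is where it was in the top view to within 0.3 pixel. The scene camera's network put it about 3 pixels off its first reading, which I took as detector noise because nothing went near it.

**Robot:** it finished clear, raised and withdrawn to the side, with about 0.4 N of residual force, which is sensor noise. No verdict was reported, and no other checks failed or disagreed.

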